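# Unlatch the self-closing fitting drawer and hold it open at the pointer

## Task

Free the self-closing drawer of the green fitting cabinet by turning the black bakelite latch knob on its top a quarter turn clockwise to its stop, while the drawer is still shut. Then pull the drawer out by its bar handle until its front face is level with the pointer on the side rail, and keep it there against the spring so that someone can take a fitting: finish with the gripper still holding the handle. Do not shift the pointer or disturb the loose fittings, tin and wrench lying about.

Things in the scene. Friction and masses are not known exactly. Their poses are not given: they have to be found in the camera images.
- cabinet: Fixed low green cabinet, 200 deep (x) x 340 wide (y) x 140 mm high. Origin: on the bench under the middle of its front face. x points from the front into the cabinet, y to the left seen from the robot, z up; its front looks to its own -x, towards the robot. The drawer (y -120 to 120, z 69 to 131 mm) slides along the cabinet's -x; the front below it is fixed.
- knob (a joint): Black latch knob on the cabinet top, near the front left corner (vertical axis at cabinet x = 40, y = 100 mm). In rad: 0 latched, grip bar along the cabinet's x; grows clockwise seen from above, to a stop at 1.5 (bar along the cabinet's y). Starts at 0 to 0.2. Latched, a tongue under the top blocks the drawer; it is free from about 1.0. Stays where left; turning takes 0.12 N m.
- knob_grip (a point): Point on the knob's axis, 25 mm above the cabinet top, where to grip its bar. The bar is 46 long x 14 thick x 28 mm tall, from 8 to 36 mm above the cabinet top, on a 34 mm disc (3 to 8 mm up), on a fixed 48 mm steel plate 3 mm thick. This point's x axis runs along the bar.
- drawer: The self-closing drawer with its green front plate and bar handle; an open steel tray with fittings in rows. Its frame coincides with the cabinet's when shut and moves with the drawer along the cabinet's -x.
- drawer_travel (a joint): Drawer travel in m: 0 shut, grows as it comes out, stop at 0.14. A spring pulls it shut: about 3 N when shut plus 0.6 N per 10 mm; let go, it closes.
- drawer_face (a point): Point on the drawer's front face (the outer face of its 12 mm thick green front plate, which stands proud of the cabinet front) at the plate's right-hand edge (cabinet y = -120 mm) and 125 mm above the bench; axes as the cabinet's. It is the face to bring level with the pointer.
- handle_grip (a point): Steel bar handle on the drawer: round bar 12 mm in diameter, 122 mm long along the cabinet's y, on posts at y = -50 and 50 mm. This point: middle of the bar, 45 mm in front of the drawer's front face (cabinet x = -57 mm when shut), 115 mm above the bench; the gap between bar and plate is 39 mm. Axes as the cabinet's; moves with the drawer.
- pointer (a joint): Pointer on the steel rail that sticks out 150 mm from the cabinet front at the right of the drawer (cabinet y = -150 mm, 118 mm above the bench). Value in m: how far the drawer has to come out from shut to be level with it (0.05 to 0.09). It slides if knocked (4 N).
- pointer_tip (a point): End of the pointer's blade, beside the path of the drawer's right edge, on the blade's face that looks towards the robot: 5 mm to the right of the drawer plate, 130 mm above the bench; axes as the cabinet's. The mark is reached when drawer_face is at the same cabinet x as this point. The blade is 3 mm thick on an 18 mm sliding block.
- plug: Loose cast iron pipe plug, 42 mm disc with a square head, 32 mm high, on the bench near the cabinet front. Origin under its middle. Leave alone.
- reducer: Loose blue nylon reducer, stepped, 42 mm wide, 45 mm high, on the bench near the cabinet front. Origin under its middle. Leave alone.
- tee: Loose brass barbed tee lying on the bench near the cabinet front, 70 x 46 mm, 22 mm high. Origin under its crossing. Leave alone.
- grommet: Loose black rubber grommet, a ring 38 mm wide and 12 mm high, on the cabinet top at the right. Origin under its middle. Leave alone.
- collar: Loose steel collar, a ring 48 mm wide and 20 mm high, on the bench near the cabinet front. Origin under its middle. Leave alone.
- tin: Loose small tin, 60 mm wide and 50 mm high, on the cabinet top at the rear right. Origin under its middle. Leave alone.
- wrench: Loose steel wrench, 170 mm long, lying flat on the bench well to the left. Origin under its middle. Leave alone.

How it is judged:
By the outcome, as a careful person would: the job done as asked, in the order asked, and still so for the second after the job is handed in, while the arm keeps its last pose, push and grip.
It also fails if it takes over 51 s, if anything falls off the work surface, if the arm or the gripper's body presses on something with over 40 N, if the wrist force passes 120 N, or if a joint passes its speed limit or range.

## Robot

A 7-joint arm with a two-finger parallel gripper is mounted at the origin on the work surface. World frame = base frame: x ahead of the robot, y to its left, z up, the work surface at z = 0. Lengths are in m, angles in rad, forces in N, time in s.
With the tool pointing down it reaches from about 0.4 to 0.85 m from the base axis. Payload 10.4 kg.
Tool frame: the origin (TCP) lies between the finger pads, 19 mm behind the fingertips; this is the grasp point; z points along the fingers, y is the line along which they close (so a half turn about z gives the same grasp; the last joint's range is limited). The gripper opens to 87 mm and grips with 3 to 60 N. Pads are 19 mm wide; open, the fingers measure 117 mm over their backs; the gripper's body (75 mm by 190 mm) begins 51 mm behind the grasp point.
Start: joints at [1.189, 0.332, -0.065, 1.46, 0.022, 1.35, -0.088], TCP at [0.219, -0.585, 0.241] pointing down, gripper open.
Joint ranges: [-2.6, 2.6], [-0.5, 2.12], [-1.47, 1.34], [0.16, 2.42], [-1.27, 4.41], [0.06, 2.06], [-2.6, 2.6]. Speed limits (rad/s): [2.22, 2.22, 2.79, 2.79, 3.14, 3.14, 3.14].

## Interface

Orientations are given as a unit quaternion [x, y, z, w].
In Python, from bench import r gives the robot as it stands.
- The arm moves only by the tool arm_command, never from a script. Its argument "moves" is one flat list of numbers, 4 for each row, row after row: the shift along the tool's x, y, z in cm, then the turn about the tool's z in degrees. A call has 1 to 12 rows; each row shifts and turns the commanded pose from where the row before left it, along the tool's axes as they then stand; what a row does not reach is not made up. A row lasts 1/12 s, in which the tool goes at most 41.7 mm and 7.16 degrees, less where a joint would pass 70% of its speed; a pose out of reach is approached as far as the arm can. A call with a gripper value outside its range is refused whole. "fingers" is the opening in per cent of the stroke, from 0 (shut) to 100 (fully open), set as the call begins (left out, the last holds). The fingers move at their own pace and stop on an object; "squeeze" is the grip in N (left out, the last holds). Time passes only in rows, so rows that do not move let the fingers close. It gives the time, the measured TCP pose, the force, the opening and the grip force at its end, in the units of the state.
- r.read_state(): the state, without advancing time (a new reading comes with each control period).
- r.camera(name): name is "scene" or "top" or "wrist"; returns the picture (420x560x3 uint8, red, green, blue); there is no depth.
- r.camera_info(name): a dict with "fx", "fy", "cx", "cy" (pixels), "k1" (the pictures are not rectified: a ray, as slopes to the right and down, at radius r is drawn at 1 + k1 r^2 times it, then the intrinsics apply), "origin" and "attitude" of the camera in the world. Camera axes: x right, y up, looking along -z (the intrinsics and any distortion apply to the point x, -y, -z); pixel columns grow to the right and rows downward; lengths in m; the calibration is good to about 2 mm. A picture is of the moment at which its call begins: read the wrist's pose just before it. camera_info takes no time and is no camera call; for the wrist camera it gives the pose at the moment of the call.
- r.close_job(): hands the job in; it is judged then, once.
The state is a dict: "time": time; "joint_positions": joint angles; "joint_vel": joint speeds; "joint_torque": joint torques, N m; "ee_pos": TCP position; "eef_rot": TCP orientation; "ft_force": force on the tool from outside, world axes, zero at the start; "torque": the same for the moment, N m; "width": finger opening in m; "grip_force": force on a finger pad.
Only numpy, scipy, OpenCV 4.12 (cv2) and the standard library are available. Lean on these libraries where they do the work, as an engineer would, in place of code of your own. Each camera call takes 0.05 s, during which the arm holds its last target. There are 200 camera calls.

## Working session

There is one attempt and no reset: what is moved stays moved. The work goes in short steps, Python scripts to look and compute and a tool call to move; the robot and the scene stay as the last step left them, time stands still between calls to the robot, and variables do not carry over. Pictures are saved under pics/ and viewed, at most 12 in all, crops included, and the job is handed in when it is done.

Besides the shell and the picture viewer there is one more tool, called after "Request:" as name(argument=value, ...) on one line, values as JSON. arm_command: Moves the arm, as the interface text tells. Its arguments: {"type":"object","properties":{"moves":{"type":"array"},"fingers":{"type":"number"},"squeeze":{"type":"number"}},"required":["moves"]}

```bash
mkdir -p pics; ls
python3 - <<'E'
from bench import r
import cv2,json
s=r.read_state();print(s['time'],s['ee_pos'],s['eef_rot'],s['width'])
for n in("scene","top","wrist"):
    print(n,r.camera_info(n)); cv2.imwrite(f'pics/{n}0.png',r.camera(n)[:,:,::-1])
E
```

```text
pics
0.0 [ 0.21931346 -0.58485651  0.2404277 ] [ 9.83948876e-01  1.78449092e-01 -1.70684905e-04 -7.08634933e-04] 0.0871252159100765
scene {'fx': 444.2848187711909, 'fy': 444.2848187711909, 'cx': 272.5243191057288, 'cy': 214.02312296190624, 'k1': -0.13829115360053817, 'origin': array([ 0.54590219, -0.4485256 ,  0.80226438]), 'attitude': array([ 3.24907600e-01,  3.99231445e-04, -1.12758300e-02,  9.45678459e-01])}
top {'fx': 405.7384738474259, 'fy': 405.7384738474259, 'cx': 279.57732069137444, 'cy': 207.743245390527, 'k1': -0.03681251607761089, 'origin': array([0.38202264, 0.09366237, 1.10811138]), 'attitude': array([ 0.06542353, -0.07566284, -0.70209341,  0.70502464])}
wrist {'fx': 289.33575611785176, 'fy': 289.33575611785176, 'cx': 276.1131105240173, 'cy': 211.80361236095897, 'k1': -0.02789320634283284, 'origin': array([ 0.28887295, -0.55842006,  0.38281823]), 'attitude': array([-0.11254166,  0.07906612, -0.56421115,  0.81409379])}
```

View pics/scene0.png

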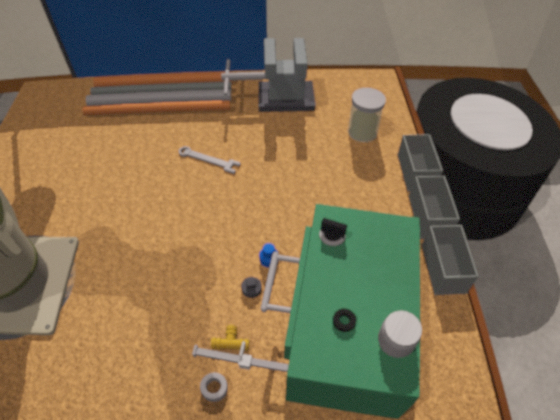

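View pics/top0.png

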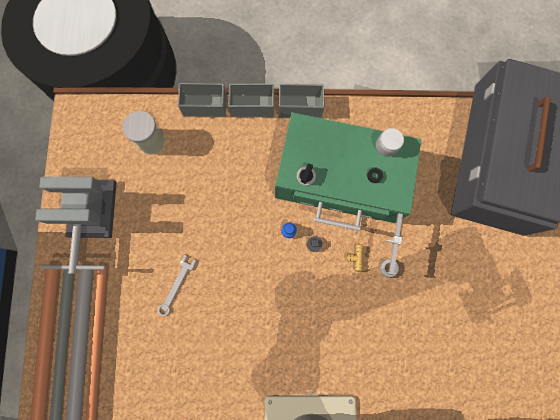

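The scene picture shows the cabinet (green, about 290–420, 205–410), knob at (333,230), handle bar (264–275, 257–308), and pointer rail at y≈360 with its block at (245,358). The top picture shows the knob at (307,174), handle bar (318–360, 219–228), and pointer block at (396,240). Next I'll enlarge both.

```bash
cat > h.py <<'E'
import numpy as np,cv2
from scipy.spatial.transform import Rotation as R
def ray(ci,u,v):
    K=np.array([[ci['fx'],0,ci['cx']],[0,ci['fy'],ci['cy']],[0,0,1]])
    p=cv2.undistortPoints(np.array([[[u,v]]],float),K,np.array([ci['k1'],0,0,0.]))[0,0]
    return np.array(ci['origin']),R.from_quat(ci['attitude']).apply([p[0],-p[1],-1])
def plane(ci,u,v,z):
    o,d=ray(ci,u,v); return o+d*(z-o[2])/d[2]
def tri(c1,p1,c2,p2):
    o1,d1=ray(c1,*p1);o2,d2=ray(c2,*p2)
    t=np.linalg.lstsq(np.c_[d1,-d2],o2-o1,rcond=None)[0]
    a,b=o1+t[0]*d1,o2+t[1]*d2
    return (a+b)/2,np.linalg.norm(a-b)
def proj(ci,P):
    q=R.from_quat(ci['attitude']).inv().apply(np.array(P)-ci['origin'])
    x=np.array([q[0],-q[1]])/-q[2]; x=x*(1+ci['k1']*(x@x))
    return np.array([ci['fx']*x[0]+ci['cx'],ci['fy']*x[1]+ci['cy']])
E
python3 - <<'E'
import cv2
a=cv2.imread('pics/scene0.png')[205:405,185:430];cv2.imwrite('pics/s1.png',cv2.resize(a,None,fx=3,fy=3,interpolation=cv2.INTER_CUBIC))
a=cv2.imread('pics/top0.png')[105:285,265:430];cv2.imwrite('pics/t1.png',cv2.resize(a,None,fx=3.3333,fy=3.3333,interpolation=cv2.INTER_CUBIC))
E
```

```text
(no output)
```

View pics/s1.png

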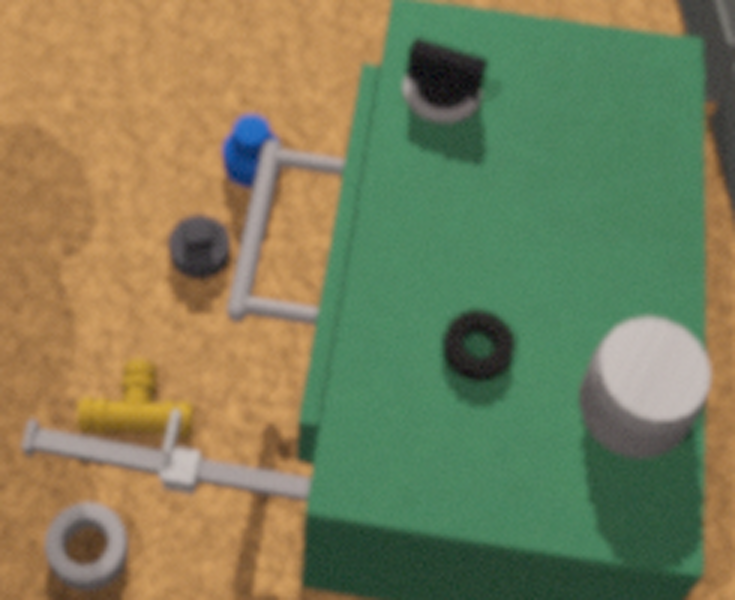

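View pics/t1.png

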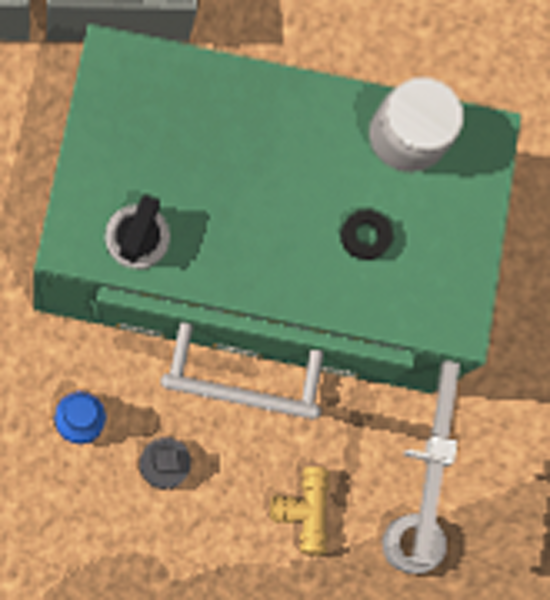

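The crops (scale 3 and 3.33) show the cabinet top corners, handle ends, blade tip and plate edges clearly. The knob bar is slightly turned from the cabinet's x. The tee lies under the pointer blade, with the plug and reducer in front of the handle.

```bash
cat > m1.py <<'E'
from bench import r
from h import *
S=r.camera_info('scene');T=r.camera_info('top')
s=lambda x,y:(185+(x+.5)/3-.5,205+(y+.5)/3-.5); t=lambda x,y:(265+x/3.3333-.35,105+y/3.3333-.35)
pts=dict(FL=((394,2),(36,270)),FR=((309,515),(487,360)),RR=((703,572),(520,115)),RL=((705,38),(90,25)),
 hL=((270,146),(170,380)),hR=((237,310),(315,411)),tip=((176,412),(407,455)),plateR=((303,425),(412,359)),plateL=((366,66),(98,289)),
 kb1=((414,42),(150,199)),railend=((30,435),(420,560)))
P={}
for k,(a,b) in pts.items():
    P[k],e=tri(S,s(*a),T,t(*b)); print(k,P[k].round(4),round(e,4))
# cabinet pose by fitting 4 corners
m=np.array([[0,.17],[0,-.17],[.2,-.17],[.2,.17]]);w=np.array([plane(T,*t(*pts[k][1]),.14)[:2]*.5+plane(S,*s(*pts[k][0]),.14)[:2]*.5 for k in('FL','FR','RR','RL')])
print('w',w.round(4))
M,_=cv2.estimateAffinePartial2D(m,w,method=cv2.LMEDS,ransacReprojThreshold=1)
mc=m-m.mean(0);wc=w-w.mean(0);th=np.arctan2((mc[:,0]*wc[:,1]-mc[:,1]*wc[:,0]).sum(),(mc*wc).sum())
Rm=np.array([[np.cos(th),-np.sin(th)],[np.sin(th),np.cos(th)]]);o=w.mean(0)-Rm@m.mean(0)
print('th',np.degrees(th),'o',o,'res',(w-(m@Rm.T+o)).round(4).tolist())
for k,p in P.items(): print(k,(Rm.T@(p[:2]-o)).round(4),p[2].round(4))
E
python3 m1.py
```

```text
FL [0.6355 0.0902 0.1349] 0.001
FR [ 0.5674 -0.241   0.1419] 0.0001
RR [ 0.7587 -0.2785  0.1423] 0.0018
RL [0.8287 0.0497 0.1422] 0.0025
hL [ 0.5541 -0.0096  0.1229] 0.0012
hR [ 0.5324 -0.1171  0.1206] 0.0002
tip [ 0.4992 -0.1811  0.1312] 0.0015
plateR [ 0.5682 -0.189   0.1308] 0.0034
plateL [0.6181 0.0434 0.1315] 0.0068
kb1 [0.6509 0.0088 0.2078] 0.0322
railend [ 0.4225 -0.1895  0.1234] 0.001
w [[ 0.6344  0.0882]
 [ 0.5676 -0.241 ]
 [ 0.7596 -0.2786]
 [ 0.8297  0.0506]]
th -11.55305384206993 o [ 0.5998612 -0.0751636] res [[0.0005, -0.0032], [0.0018, 0.0007], [-0.0022, 0.0032], [-0.0002, -0.0007]]
FL [0.0018 0.1692] 0.1349
FR [ 0.0014 -0.1689] 0.1419
RR [ 0.1964 -0.1674] 0.1423
RL [0.1992 0.1681] 0.1422
hL [-0.058  0.055] 0.1229
hR [-0.0577 -0.0546] 0.1206
tip [-0.0774 -0.1239] 0.1312
plateR [-0.0082 -0.1178] 0.1308
plateL [-0.0059  0.1198] 0.1315
kb1 [0.0332 0.0925] 0.2078
railend [-0.1509 -0.1475] 0.1234
```

Request:
arm_command(moves=[1,-0.7,-1,0,2,-1.3,-1,0,2.6,-1.7,-1,0,2.6,-1.7,-1,0,2.6,-1.7,-1,0,2.6,-1.7,-1,0,2.6,-1.7,-1,0,2.6,-1.7,-1,0,2.6,-1.7,0,0,2.6,-1.7,0,0,2.6,-1.7,0,0,2.6,-1.7,0,0])

```text
time: 1.15
ee_pos: [0.4251, -0.3031, 0.3222]
eef_rot: [0.984, 0.179, 0.0, 0.0]
ft_force: [0.5, -0.7, -0.5]
width: 0.087
grip_force: 0.0
```

Request:
arm_command(moves=[2.6,-1.7,0,0,2.6,-1.7,0,0,2.6,-1.7,0,0,2.6,-1.7,0,0,2.6,-1.7,0,0,2.6,-1.7,0,0,2.6,-1.7,0,0,2.6,-1.7,0,0,2.6,-1.7,0,0,2.6,-1.7,0,0,2.6,-1.7,0,0,2,-1.3,0,0])

```text
time: 2.15
ee_pos: [0.641, -0.0073, 0.3219]
eef_rot: [0.984, 0.179, 0.0, -0.0]
ft_force: [-0.3, 1.0, 0.6]
width: 0.087
grip_force: 0.0
```

Request:
arm_command(moves=[0,0,0,-4,0,0,0,-7,0,0,0,-7,0,0,0,-7,0,0,0,-7,0,0,0,-7,0,0,0,-7,0,0,0,-7,0,0,0,-7,0,0,0,-7,0,0,0,-7,0,0,0,-7])

```text
time: 3.15
ee_pos: [0.6401, -0.0098, 0.3221]
eef_rot: [0.63, 0.777, -0.0, 0.0]
ft_force: [0.1, 0.6, 0.6]
width: 0.0874
grip_force: 0.0
```

Request:
arm_command(moves=[0,0,0,-7,0,0,0,-7,0,0,0,-7,0,0,0,-7,0,0,0,-7,0,0,0,-7,0,0,0,-7,0,0,0,-7,0,0,0,-7,0,0,0,-4,0,0,0,0])

```text
time: 4.07
ee_pos: [0.6402, -0.01, 0.3219]
eef_rot: [0.098, 0.995, -0.0, 0.0]
ft_force: [-0.8, -0.8, -0.0]
width: 0.0871
grip_force: 0.0
```

```bash
cat >> m1.py <<'E'
print('--- knob bar, plane z=.176')
for n,C,f,a,b in(('scene',S,s,(415,48),(485,66)),('top',T,t,(130,252),(148,199))):
    p,q=plane(C,*f(*a),.176),plane(C,*f(*b),.176); d=q-p; print(n,p.round(4),q.round(4),'ang',np.degrees(np.arctan2(d[1],d[0])))
print('knob axis',Rm@[.04,.10]+o)
E
python3 m1.py | sed -n '/knob/,$p'
python3 - <<'E'
from bench import r
import cv2
from h import *
s=r.read_state();x=R.from_quat(s['eef_rot']).as_matrix();print(s['time'],s['ee_pos'],np.degrees(np.arctan2(x[1,0],x[0,0])),x[:,2],s['joint_positions'].round(2))
print(r.camera_info('wrist')); cv2.imwrite('pics/w1.png',r.camera('wrist')[:,:,::-1])
E
```

```text
--- knob bar, plane z=.176
scene [0.64  0.022 0.176] [0.6798 0.0077 0.176 ] ang -19.745258425755356
top [0.638  0.0232 0.176 ] [0.6776 0.0099 0.176 ] ang -18.63658914518751
knob axis [0.65907831 0.01479935]
4.0667 [ 0.64021762 -0.01003792  0.32188875] 168.7702835810146 [ 1.72116002e-04 -4.18380659e-04 -9.99999898e-01] [ 0.58  0.49 -0.95  1.24  0.4   1.59  1.07]
{'fx': 289.33575611785176, 'fy': 289.33575611785176, 'cx': 276.1131105240173, 'cy': 211.80361236095897, 'k1': -0.02789320634283284, 'origin': array([0.56618492, 0.00494718, 0.46412914]), 'attitude': array([-0.1067609 , -0.08790655,  0.62826356,  0.76561051])}
```

View pics/w1.png

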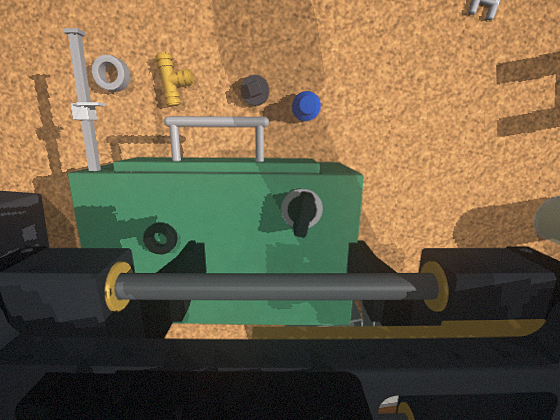

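The wrist view shows the knob bar at about (302,195)–(302,235), the handle bar at (168–267, 121), and the blade tip near (103,104). I'll check heights by triangulating the wrist view against the other two.

```bash
cat > m2.py <<'E'
from m1 import *
print('=====')
W={'fx': 289.33575611785176, 'fy': 289.33575611785176, 'cx': 276.1131105240173, 'cy': 211.80361236095897, 'k1': -0.02789320634283284, 'origin': np.array([0.56618492, 0.00494718, 0.46412914]), 'attitude': np.array([-0.1067609 , -0.08790655,  0.62826356,  0.76561051])}
wp=dict(hL=(267,121),hR=(167,121),tip=(103,104),kbF=(303,194),kbR=(301,235),FL=(361,173),FR=(70,173))
tp=dict(hL=t(170,380),hR=t(315,411),tip=t(407,455),kbF=t(130,252),kbR=t(148,199),FL=t(36,270),FR=t(487,360))
for k in wp:
    p,e=tri(W,wp[k],T,tp[k]);print(k,p.round(4),round(e,4),'cab',(Rm.T@(p[:2]-o)).round(4))
for z in(.13,.176): 
  for k in('tip',) if z==.13 else('kbF','kbR'): print(k,plane(W,*wp[k],z).round(4))
im=cv2.imread('pics/w1.png')
cv2.imwrite('pics/w1c.png',np.hstack([cv2.resize(im[70:190,60:130],None,fx=5,fy=5,interpolation=2),cv2.resize(im[150:270,250:330],None,fx=5,fy=5,interpolation=2)]))
E
python3 m2.py | sed -n '/====/,$p'
```

```text
=====
hL [ 0.5542 -0.0058  0.1317] 0.0061 cab [-0.0586  0.0588]
hR [ 0.5324 -0.117   0.1172] 0.0018 cab [-0.0577 -0.0545]
tip [ 0.4995 -0.1845  0.1163] 0.0023 cab [-0.0764 -0.1272]
kbF [0.64   0.0212 0.1592] 0.0052 cab [0.02   0.1025]
kbR [0.6779 0.0098 0.174 ] 0.0005 cab [0.0595 0.0989]
FL [0.6321 0.0899 0.1405] 0.0027 cab [-0.0014  0.1681]
FR [ 0.5679 -0.2447  0.1277] 0.0047 cab [ 0.0027 -0.1725]
tip [ 0.5015 -0.1761  0.13  ]
kbF [0.6336 0.0196 0.176 ]
kbR [0.6769 0.0099 0.176 ]
```

View pics/w1c.png

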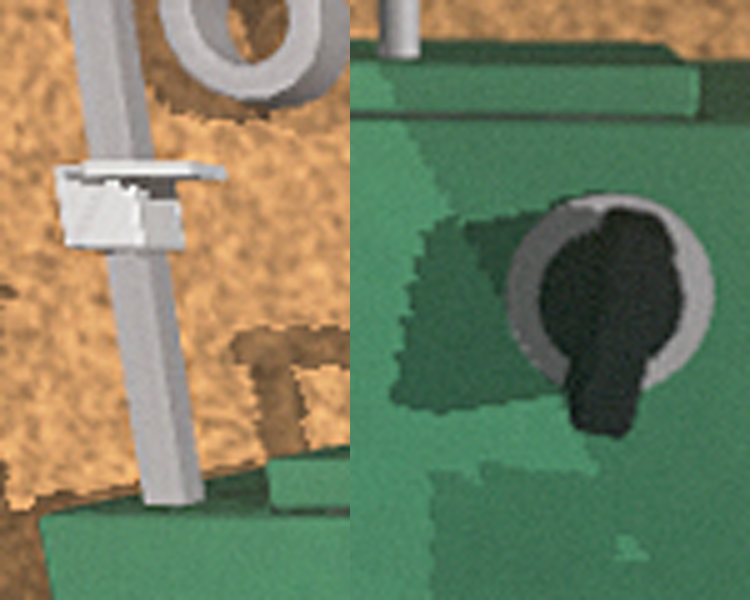

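The enlarged view shows the bar running from about (303,192) to (300,237), in line with the roughly -19° estimate. The blade stands at about (90–105, 104). Now I'll approach the knob.

Request:
arm_command(moves=[-0.7,1.4,0,0,-0.65,1.45,0,0,0,0,0,4,0,0,0,4,0,0,2,0,0,0,2,0,0,0,2,0,0,0,2,0,0,0,2,0,0,0,0,0], fingers=70)

```text
time: 4.95
ee_pos: [0.6577, 0.0142, 0.2176]
eef_rot: [0.17, 0.985, -0.001, -0.003]
ft_force: [-0.9, -0.8, -0.1]
width: 0.0609
grip_force: 0.0
```

Run:
```python
from bench import r
import cv2
from h import *
s=r.read_state();x=R.from_quat(s['eef_rot']).as_matrix();print(s['time'],s['ee_pos'],np.degrees(np.arctan2(x[1,0],x[0,0])),s['joint_positions'].round(2),s['width'])
a,b=r.camera('wrist'),r.camera('scene')
cv2.imwrite('pics/k1.png',np.hstack([a[150:350,120:440],b[150:350,200:440]])[:,:,::-1])
```

```text
4.95 [0.65774625 0.01419197 0.21756427] 160.40353069548615 [ 0.52  0.57 -0.9   1.36  0.44  1.42  0.86] 0.060896310414543096
```

View pics/k1.png

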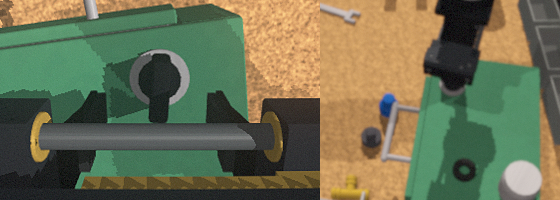

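The bar lies midway between the fingers and is aligned with them. Descend and grip.

Request:
arm_command(moves=[0,0,1.5,0,0,0,1.5,0,0,0,1,0,0,0,0.6,0,0,0,0,0,0,0,0,0])

```text
time: 5.55
ee_pos: [0.6597, 0.0146, 0.1761]
eef_rot: [0.169, 0.986, 0.0, 0.0]
ft_force: [0.3, -0.7, 0.5]
width: 0.0608
grip_force: 0.0
```

Request:
arm_command(moves=[0,0,0,0,0,0,0,0,0,0,0,0,0,0,0,0,0,0,0,0,0,0,0,0,0,0,0,0,0,0,0,0], fingers=0, squeeze=25)

```text
time: 6.22
ee_pos: [0.6596, 0.015, 0.1753]
eef_rot: [0.169, 0.986, 0.0, 0.0]
ft_force: [5.6, 12.7, -2.3]
width: 0.0155
grip_force: 7.3
```

Request:
arm_command(moves=[0,0,0,0,0,0,0,0,0,0,0,0])

```text
time: 6.47
ee_pos: [0.6598, 0.0156, 0.1753]
eef_rot: [0.168, 0.986, 0.001, 0.0]
ft_force: [3.5, 4.3, -2.1]
width: 0.0138
grip_force: 24.7
```

Request:
arm_command(moves=[0,0,0,3,0,0,0,6,0,0,0,6,0,0,0,6,0,0,0,6,0,0,0,6,0,0,0,0])

```text
time: 7.05
ee_pos: [0.6595, 0.0154, 0.1753]
eef_rot: [0.444, 0.896, 0.0, -0.0]
ft_force: [1.4, 4.4, -1.4]
width: 0.0131
grip_force: 24.9
```

```bash
cat > st.py <<'E'
from bench import r
from h import *
s=r.read_state();x=R.from_quat(s['eef_rot']).as_matrix();print(s['time'],s['ee_pos'].round(4),np.degrees(np.arctan2(x[1,0],x[0,0])).round(2),s['ft_force'].round(1),s['torque'].round(2),s['joint_positions'].round(2),s['width'])
E
python3 st.py
```

```text
7.05 [0.6595 0.0154 0.1753] 127.33 [ 1.4  4.4 -1.4] [ 0.98 -0.48 -0.14] [ 0.45  0.57 -0.78  1.41  0.4   1.32  0.31] 0.013074700859866561
```

Request:
arm_command(moves=[0,0,0,6,0,0,0,6,0,0,0,6,0,0,0,6,0,0,0,6,0,0,0,5,0,0,0,4,0,0,0,3,0,0,0,0,0,0,0,0])

```text
time: 7.88
ee_pos: [0.6591, 0.0153, 0.1753]
eef_rot: [0.732, 0.681, -0.0, -0.0]
ft_force: [-1.2, 4.3, 1.2]
width: 0.0137
grip_force: 24.9
```

```bash
python3 st.py
```

```text
7.8833 [0.6591 0.0153 0.1753] 85.83 [-1.2  4.3  1.2] [ 1.03  0.4  -0.13] [ 0.37  0.53 -0.65  1.42  0.32  1.3  -0.37] 0.013665546666930525
```

Still at sliding torque, so the stop hasn't been reached.

Request:
arm_command(moves=[0,0,0,2,0,0,0,2,0,0,0,1,0,0,0,0,0,0,0,0])

```text
time: 8.3
ee_pos: [0.6591, 0.0151, 0.1753]
eef_rot: [0.762, 0.648, -0.0, -0.0]
ft_force: [-1.9, 4.2, 1.6]
width: 0.0139
grip_force: 25.2
```

```bash
python3 st.py
```

```text
8.3 [0.6591 0.0151 0.1753] 80.79 [-1.9  4.2  1.6] [1.   0.62 0.47] [ 0.36  0.52 -0.63  1.42  0.31  1.3  -0.45] 0.013928949430149266
```

Torque rose with reversed sign, so the stop is reached. Release and lift.

Request:
arm_command(moves=[0,0,0,0,0,0,0,0,0,0,0,0,0,0,0,0,0,0,0,0,0,0,-1.5,0,0,0,-2,0,0,0,-2,0,0,0,-2,0,0,0,-1,2,0,0,0,0], fingers=50)

```text
time: 9.22
ee_pos: [0.6605, 0.0145, 0.2631]
eef_rot: [0.775, 0.632, 0.002, 0.001]
ft_force: [0.2, 0.3, 0.6]
width: 0.0437
grip_force: 0.0
```

Run:
```python
from st import *
import cv2
d=np.array([.5435,-.0636,.115])-s['ee_pos'];print('tool delta cm',(x.T@d*100).round(2))
a,b=r.camera('wrist'),r.camera('top')
cv2.imwrite('pics/k2.png',np.hstack([cv2.resize(b[130:250,270:410],None,fx=2.5,fy=2.5),a[100:400,120:500]])[:,:,::-1])
```

```text
9.2167 [0.6605 0.0145 0.2631] 78.46 [0.2 0.3 0.6] [-0.04 -0.12  0.04] [ 0.35  0.47 -0.64  1.3   0.28  1.45 -0.47] 0.04369432884735262
tool delta cm [-10.01  -9.96  14.76]
```

View pics/k2.png

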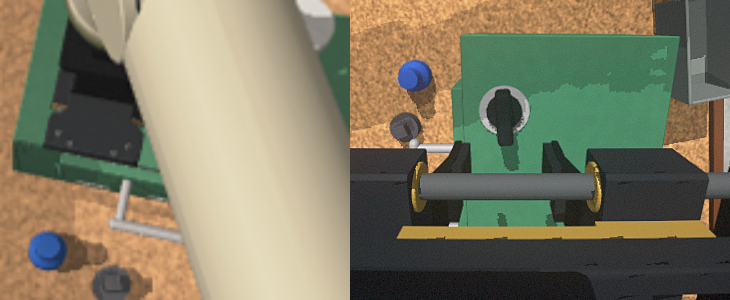

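The wrist view shows the knob bar at (505,117), now running along the tool x, which is the cabinet's y, so it is turned fully. Now move over the handle.

Request:
arm_command(moves=[-2,-2,0,0,-2,-2,0,0,-2,-2,0,0,-2,-2,0,0,-2,-2,0,0,0,0,2,0,0,0,2,0,0,0,2,0,0,0,2,0,0,0,0,0,0,0,0,0])

```text
time: 10.23
ee_pos: [0.5406, -0.0637, 0.179]
eef_rot: [0.774, 0.633, -0.001, -0.001]
ft_force: [-0.5, -0.2, -0.4]
width: 0.0439
grip_force: 0.0
```

Run:
```python
from st import *
import cv2
d=np.array([.5435,-.0636,.115])-s['ee_pos'];print('tool delta cm',(x.T@d*100).round(2))
a=r.camera('wrist'); b=r.camera('scene')
cv2.imwrite('pics/h1.png',np.hstack([a[60:360,100:450],cv2.resize(b[220:380,180:360],None,fx=1.875,fy=1.875)])[:,:,::-1])
```

```text
10.2333 [ 0.5406 -0.0637  0.179 ] 78.6 [-0.5 -0.2 -0.4] [ 0.01 -0.13  0.  ] [ 0.59  0.27 -0.64  1.73  0.17  1.21 -0.29] 0.043867529543775624
tool delta cm [0.07 0.3  6.4 ]
```

View pics/h1.png

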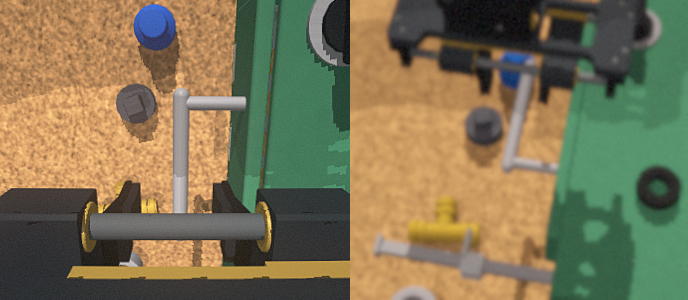

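The handle bar (x≈180) lies midway between the fingers (135 and 217), and the plate gap is clear. Nudge over, descend and grip.

Request:
arm_command(moves=[0,0.2,1,0,0,0,1.5,0,0,0,1.5,0,0,0,1.4,0,0,0,1,0,0,0,0,0,0,0,0,0])

```text
time: 10.92
ee_pos: [0.5437, -0.064, 0.1163]
eef_rot: [0.774, 0.633, -0.0, -0.0]
ft_force: [0.5, 0.1, 0.9]
width: 0.0439
grip_force: 0.0
```

Request:
arm_command(moves=[0,0,0,0,0,0,0,0,0,0,0,0,0,0,0,0,0,0,0,0,0,0,0,0,0,0,0,0,0,0,0,0,0,0,0,0], fingers=0, squeeze=40)

```text
time: 11.67
ee_pos: [0.5435, -0.0641, 0.1164]
eef_rot: [0.774, 0.633, -0.0, 0.0]
ft_force: [-2.9, 0.9, 5.0]
width: 0.011
grip_force: 40.0
```

```bash
python3 st.py
```

```text
11.6667 [ 0.5435 -0.0641  0.1164] 78.56 [-2.9  0.9  5. ] [-0.03  0.48 -0.05] [ 0.57  0.34 -0.63  1.79  0.22  1.09 -0.33] 0.010972366857720572
```

Pull along tool -y, first about 50 mm, then check.

Request:
arm_command(moves=[0,-0.3,0,0,0,-0.7,0,0,0,-1,0,0,0,-1,0,0,0,-1,0,0,0,-0.7,0,0,0,-0.3,0,0,0,0,0,0,0,0,0,0])

```text
time: 12.42
ee_pos: [0.4951, -0.0541, 0.1165]
eef_rot: [0.774, 0.633, 0.001, 0.001]
ft_force: [6.3, -0.3, -2.8]
width: 0.0109
grip_force: 40.0
```

Run:
```python
from st import *
import cv2
d=s['ee_pos']-np.array([.5435,-.0641,.1164]);print('moved cm',(x.T@d*100).round(2))
a=r.camera('wrist'); b=r.camera('scene');c=r.camera('top')
for n,i in(('wa',a),('sa',b),('ta',c)): cv2.imwrite(f'pics/{n}.png',i[:,:,::-1])
np.save('wa.npy',r.camera_info('wrist'),allow_pickle=True)
k=lambda i,f:cv2.resize(i,None,fx=f,fy=f,interpolation=cv2.INTER_CUBIC)
cv2.imwrite('pics/p1.png',np.hstack([k(b[310:390,220:310],4.44)[:355],k(c[190:270,350:430],4.44)[:355]])[:,:,::-1])
```

```text
12.4167 [ 0.4951 -0.0541  0.1165] 78.56 [ 6.3 -0.3 -2.8] [ 0.01 -1.28 -0.  ] [ 0.61  0.23 -0.65  1.91  0.16  1.05 -0.31] 0.010871469243663239
moved cm [ 0.02 -4.94 -0.01]
```

View pics/p1.png

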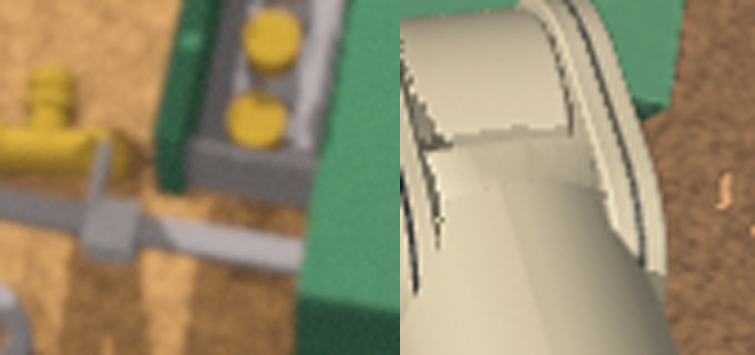

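The scene crop shows the plate's front right top corner at about (158,137) and the blade tip at (104,145), so the drawer is still short of the pointer by roughly 15 mm. The top view is blocked by the arm. I'll move on 13 mm, then measure in the scene view.

Request:
arm_command(moves=[0,-0.4,0,0,0,-0.5,0,0,0,-0.4,0,0,0,0,0,0,0,0,0,0])

```text
time: 12.98
ee_pos: [0.4826, -0.0515, 0.1164]
eef_rot: [0.774, 0.633, 0.001, 0.001]
ft_force: [6.0, 0.6, -3.7]
width: 0.0107
grip_force: 40.0
```

Run:
```python
from st import *
import cv2
d=s['ee_pos']-np.array([.5435,-.0641,.1164]);print('moved cm',(x.T@d*100).round(2))
b=np.mean([r.camera('scene').astype(float) for _ in range(4)],0).astype(np.uint8)
cv2.imwrite('pics/sb.png',b[:,:,::-1])
k=lambda i,f:cv2.resize(i,None,fx=f,fy=f,interpolation=cv2.INTER_CUBIC)
a=cv2.imread('pics/sa.png')[:,:,::-1]
cv2.imwrite('pics/p2.png',np.hstack([k(b[325:375,225:275],8),k(a[325:375,225:275],8)])[:,:,::-1])
```

```text
12.9833 [ 0.4826 -0.0515  0.1164] 78.57 [ 6.   0.6 -3.7] [ 0.06 -1.46 -0.05] [ 0.62  0.2  -0.66  1.94  0.14  1.04 -0.3 ] 0.01069868476826217
moved cm [ 0.03 -6.22 -0.02]
```

View pics/p2.png

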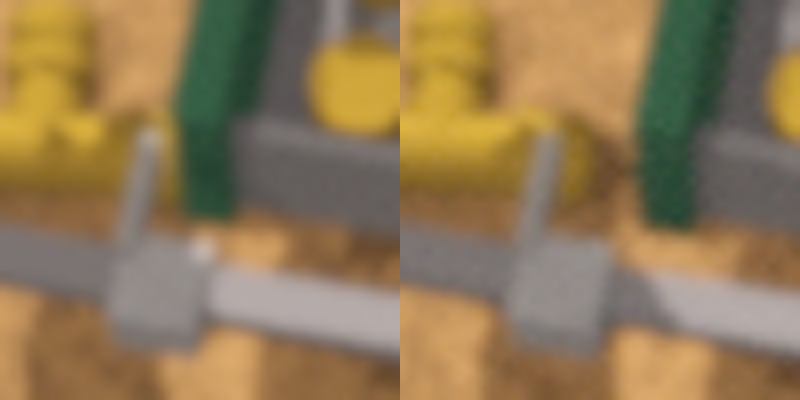

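In the left (current) crop, the plate corner is at about (180,115) and the blade's front edge runs (140,132)→(120,245). The face is a few mm short. I'll fit both edges subpixel.

```bash
cat > m3.py <<'E'
from m1 import *
print('=====')
def edge(img,rows,lo,hi,sig):
    out=[]
    for v in rows:
        f=sig(img[v].astype(float))[lo:hi]; f=np.convolve(f,[.25,.5,.25],'same')[1:-1]
        i=np.argmax(np.diff(f)); 
        j=int(np.argmax(f[i:i+5]))+i; a=f[max(0,i-4):i+1].min(); h=(a+f[j])/2
        k=next(k for k in range(max(0,i-4),j) if f[k]<=h<f[k+1]); out.append((lo+1+k+(h-f[k])/(f[k+1]-f[k]),v))
    return np.array(out)
green=lambda p:p[:,1]-p[:,2]      # BGR: G-R
grey=lambda p:p[:,0]-p[:,2]   # B-R: high on grey, low on wood/brass
cabx=lambda e,z:np.array([Rm.T@(plane(S,*q,z)[:2]-o) for q in e])
def run(fn,lo,ys):
    im=cv2.imread(fn)
    P=cabx(edge(im,range(*ys),lo,lo+22,green),.131);B=cabx(edge(im,range(344,354),232,250,grey),.130)
    fp=np.polyfit(P[:,1],P[:,0],1)
    print(fn,'plate',P[:,0].mean().round(4),P[:,0].std().round(4),'at y-.12',np.polyval(fp,-.12).round(4),P[:,1].round(3)[[0,-1]],'blade',B[:,0].mean().round(4),B[:,0].std().round(4),(B[:,1]).round(3)[[0,-1]])
    print((B[:,0]*1e3).round(1),(P[:,0]*1e3).round(1))
if __name__=='__main__':
    run('pics/sa.png',245,(326,339)); run('pics/sb.png',238,(326,337))
    for e in(.0494,.0622): print(proj(S,[*(Rm@[-.012-e,-.12]+o),.131]).round(2))
E
python3 m3.py | sed -n '/====/,$p'
```

```text
=====
pics/sa.png plate -0.0608 0.0001 at y-.12 -0.061 [-0.093 -0.114] blade -0.0798 0.0001 [-0.127 -0.142]
[-80.1 -79.8 -79.9 -79.9 -79.7 -79.8 -79.8 -79.6 -79.7 -79.5] [-60.8 -60.8 -60.7 -60.6 -60.6 -60.7 -60.7 -60.8 -60.7 -60.8 -60.9 -60.9
 -61. ]
pics/sb.png plate -0.0737 0.0001 at y-.12 -0.0737 [-0.095 -0.113] blade -0.0723 0.0048 [-0.125 -0.142]
[-70.3 -69.9 -69.6 -69.2 -68.9 -68.5 -68.2 -79.6 -79.5 -79.5] [-73.8 -73.7 -73.5 -73.6 -73.6 -73.7 -73.7 -73.7 -73.7 -73.7 -73.8]
[253.27 341.61]
[245.36 340.23]
```

```bash
python3 - <<'E' | sed -n '/====/,$p'
from m3 import *
im=cv2.imread('pics/sa.png').astype(float)
c=[];wd=[]
for v in range(343,353):
    f=grey(im[v])[234:252]; i=np.argmax(f[2:-2])+2
    g=f[i-4:i+5]; g=np.clip(g-np.median(np.r_[g[:2],g[-2:]]),0,None); n=np.arange(i-4,i+5)
    c.append((234+(g*n).sum()/g.sum(),v)); wd.append((g.sum()/g.max()))
B=cabx(c,.130);print((B[:,0]*1e3).round(1),B[:,0].mean(),np.round(wd,1))
E
```

```text
=====
[-76.7 -76.6 -76.5 -76.5 -76.5 -76.4 -76.4 -76.3 -76.2 -76.3] -0.07642573573485203 [3.7 3.6 3.6 3.8 4.  3.9 4.  4.  3.7 3.9]
```

```bash
python3 - <<'E' | sed -n '/----C/,$p'
from m2 import *
print('----C')
im=cv2.imread('pics/w1.png').astype(float)
def e(col,lo,hi,f):
    g=cv2.GaussianBlur(f(im)[lo:hi,col-1:col+2].mean(1),(1,3),.6).ravel(); d=np.diff(g);i=int(np.argmax(d))
    w=d[max(0,i-2):i+3].clip(0);n=np.arange(max(0,i-2),max(0,i-2)+len(w)); return lo+.5+(w*n).sum()/w.sum()
c=lambda u,v,z:Rm.T@(plane(W,u,v,z)[:2]-o)
for u in(96,98,100,102,104): v=e(u,94,108,lambda a:a[...,0]-.5*a[...,2]); print('blade',u,v.round(2),c(u,v,.130).round(4))
for u in range(125,160,6): v=e(u,148,172,lambda a:a[...,1]-a[...,2]); print('plate',u,v.round(2),c(u,v,.131).round(4))
for u in range(185,255,12): v=e(u,148,172,lambda a:a[...,1]); print('plate2',u,v.round(2),c(u,v,.131).round(4))
E
```

```text
----C
blade 96 101.72 [-0.0786 -0.1261]
blade 98 101.75 [-0.0785 -0.1238]
blade 100 102.07 [-0.0782 -0.1216]
blade 102 102.42 [-0.0778 -0.1195]
blade 104 102.71 [-0.0775 -0.1173]
plate 125 158.95 [-0.0163 -0.1013]
plate 131 157.74 [-0.0177 -0.0941]
plate 137 156.56 [-0.019 -0.087]
plate 143 156.54 [-0.019  -0.0801]
plate 149 156.67 [-0.0189 -0.0732]
plate 155 156.8 [-0.0188 -0.0662]
plate2 185 161.8 [-0.0131 -0.0322]
plate2 197 161.98 [-0.013  -0.0184]
plate2 209 162.0 [-0.013  -0.0047]
plate2 221 161.96 [-0.0131  0.0091]
plate2 233 161.98 [-0.0131  0.0228]
plate2 245 161.95 [-0.0132  0.0365]
```

The scene view, which compares the two edges directly, puts the remaining gap at about 5.5–6 mm. The older wrist image gives a bit less. I'll move 5.4 mm and compare again.

Request:
arm_command(moves=[0,-0.27,0,0,0,-0.27,0,0,0,0,0,0,0,0,0,0,0,0,0,0])

```text
time: 13.6
ee_pos: [0.4775, -0.0504, 0.1165]
eef_rot: [0.774, 0.633, 0.001, 0.001]
ft_force: [7.8, 0.4, -3.4]
width: 0.011
grip_force: 40.0
```

```bash
python3 - <<'E'| sed -n '/====/,$p'
from m3 import *
from st import *
d=s['ee_pos']-np.array([.5435,-.0641,.1164]);print('moved cm',(x.T@d*100).round(2))
b=np.mean([r.camera('scene').astype(float) for _ in range(8)],0).astype(np.uint8)
cv2.imwrite('pics/sc.png',b[:,:,::-1])
im=cv2.imread('pics/sc.png')
P=cabx(edge(im,range(324,336),235,257,green),.131);print('plate',(P*1e3).round(1)[:,0])
B=cabx(edge(im,range(345,354),232,246,grey),.130);print('blade',(B*1e3).round(1)[:,0])
k=cv2.resize(im[325:365,228:268],None,fx=14,fy=14,interpolation=cv2.INTER_CUBIC)
cv2.imwrite('pics/p3.png',k)
E
```

```text
=====
13.6 [ 0.4775 -0.0504  0.1165] 78.56 [ 7.8  0.4 -3.4] [ 0.05 -1.53 -0.  ] [ 0.63  0.19 -0.66  1.95  0.13  1.04 -0.29] 0.010953215704597903
moved cm [ 0.03 -6.74 -0.02]
plate [-78.8 -78.8 -78.8 -78.9 -78.9 -79.  -78.9 -78.9 -78.9 -78.9 -78.8 -78.7]
blade [-79.5 -79.4 -79.2 -79.1 -79.4 -79.5 -79.6 -79.5 -79.4]
```

View pics/p3.png

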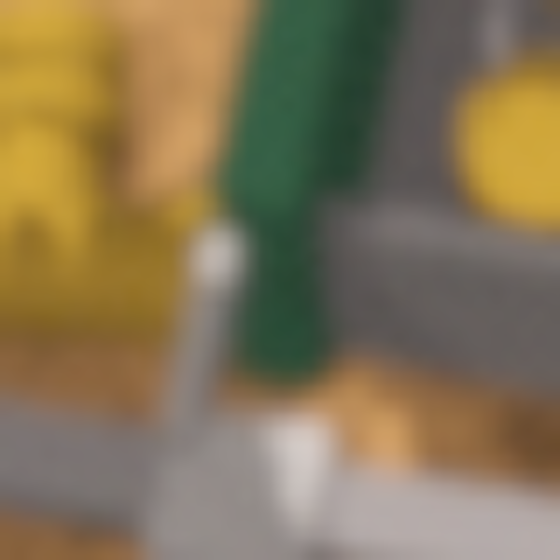

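The crop shows the plate's front edge, extended past its corner at (222,190), meeting the blade's front edge within about 1 px. The fits put the remaining gap at 0.5–0.7 mm. One last small nudge, then hand in with the grip held.

Request:
arm_command(moves=[0,-0.04,0,0,0,0,0,0,0,0,0,0,0,0,0,0,0,0,0,0,0,0,0,0])

```text
time: 14.5
ee_pos: [0.4773, -0.0504, 0.1165]
eef_rot: [0.774, 0.633, 0.001, 0.001]
ft_force: [7.6, 0.7, -3.8]
width: 0.0111
grip_force: 40.0
```

Run:
```python
from st import *
print(r.close_job())
```

```text
14.5 [ 0.4773 -0.0504  0.1165] 78.56 [ 7.6  0.7 -3.8] [ 0.05 -1.53 -0.01] [ 0.63  0.19 -0.66  1.96  0.13  1.04 -0.29] 0.01107703147083777
the job is handed in; nothing more can be done
None
```

I turned the knob to its stop, pulled the drawer out about 68 mm, and handed the job in at 14.5 s with the gripper still holding the handle; the face looks level with the pointer to within about 1 mm in the scene camera, though an earlier wrist-camera measurement put the mark about 2 mm short of that.

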